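Wedge the loose fridge dial at its mark

TASK

The fridge's temperature dial has worked loose in its tapered collar, and its spring turns it back whenever it is let go. Press the dial down while turning it clockwise (seen from above) until its orange pointer end lines up with the red clip, so that it wedges and stays there by itself once you let go; press only moderately (a push of about 7 N while turning is right, 12 N is too much), or the collar splits. Leave everything else on the shelf as it stands.

Things in the scene. Friction and masses are not known exactly. Their poses are not given: they have to be found in the camera images.
- dial_grip (a point): Centre of the dial's black bar grip (112 mm long, 18 mm wide, 34 mm high), on its vertical turning axis, half-way up the bar; x runs along the bar to the orange pointer end, z up. 34 mm of free space lies under the dial. It turns clockwise seen from above, up to 3.1 rad; as given it is up, sprung back against its anticlockwise stop. Turning takes 0.4 to 1 N m: grip firmly across the bar's middle
- pointer_tip (a point): End of the orange pointer half of the dial's bar, half-way up it: 56 mm from dial_grip along the bar, moving with it
- mark (a point): Point where pointer_tip must come (seen from above): 56 mm from the dial's axis, straight inward of the red clip, a 16 mm long, 6 mm high red piece fixed on the rim of the control box's top 80 mm from the axis. 1.7 to 2.6 rad clockwise of the pointer at the start
- housing: White control box, 180 x 180 x 85 mm, fixed on the shelf, holding the dial on its top; origin at the centre of its underside. Its collar is inside it
- dial: The dial: origin on its axis 19 mm below the bar's centre, x to the pointer end. Feel the push and keep it near 7 N all through the turn (6 to 9 N works; 12 N and more while turning may split the collar). Wedged so, it stays when let go softly (stop turning first) and can be regrasped and turned on; wedged too lightly, its spring (0.12 to 0.2 N m) turns it back and it rises
- ramekin_mid (a point): White ceramic ramekin, 90 mm across, 48 mm high, loose; centre. Leave alone
- scraper_mid (a point): Stainless scraper lying flat, about 195 mm long, 75 mm wide, 18 mm high, loose; where blade and handle meet. Leave alone
- bottle_mid (a point): Green bottle, 72 mm across, 190 mm high, loose; centre. Leave alone
- jar_mid (a point): Amber jar, 76 mm across, 100 mm high, loose; centre. Leave alone
- butterdish_mid (a point): Blue and white butter dish 90 x 150 x 71 mm, loose; centre. Leave alone
- spindle (a joint): How far the dial is pressed down, m: 0 up, at most 0.022. It goes down freely (3 N lift spring) until its tapered stem bites in a hidden collar, somewhere 0.5 to 12.5 mm down, different each time and unseen. From there pressing without turning meets some 10 to 15 N per mm and wedges little; while turning it sinks at a far smaller push and wedges tight

How it is judged:
By the outcome, as a careful person would: the job done as asked, in the order asked, and still so for the second after the job is handed in, with the robot touching nothing.
It also fails if it takes over 67 s, if anything falls off the work surface, if the arm or the gripper's body presses on something with over 40 N, if the wrist force passes 120 N, or if a joint passes its speed limit or range.

ROBOT

A 6-joint arm with a two-finger parallel gripper is mounted at the origin on the work surface. World frame = base frame: x ahead of the robot, y to its left, z up, the work surface at z = 0. Lengths are in m, angles in degrees, forces in N, time in s.
With the tool pointing down it reaches from about 0.4 to 0.825 m from the base axis. Payload 7 kg.
Tool frame: the origin (TCP) lies midway between the tips of the shut fingers; the grasp point (between the pads) lies 19 mm behind it; z points along the fingers, x is the direction in which the jaws open and shut, and the axes are right-handed (so a half turn about z gives the same grasp; the last joint's range is limited). The gripper opens to 88 mm and grips with 3 to 60 N. Pads are 19 mm wide; open, the fingers measure 130 mm over their backs; the gripper's body (78 mm by 193 mm) begins 47 mm behind the grasp point.
Start: joints at [90.418, 20.546, 0.682, 0, -70.136, -16.507], TCP at [0.187, 0.649, 0.227] pointing down, gripper open.
Joint ranges: [-176.03, 176.03], [-82.01, 121.73], [-58.28, 71.71], [-173.87, 95.51], [-174.79, -0.11], [-173.66, 173.66]. Speed limits (degrees/s): [136.94, 136.94, 172.46, 180, 180, 180].

INTERFACE

Orientations are given as [roll, pitch, yaw] about the fixed x, y, z axes, in that order (R = Rz(yaw) Ry(pitch) Rx(roll)).
In Python, from plant import * gives the robot as it stands. The module is installed in compiled form; this text tells all that it offers.
- The arm moves only by the shell command python3 -m pendant 'ROWS' [OPENING]. ROWS is JSON, a list that holds one entry, the list of rows, each a list of 6 numbers: the shift along the world's x, y, z in mm, then the turn, a rotation vector about the world's x, y, z in degrees. A call has 1 to 10 rows; each row is the pose to reach, as a shift and turn from the pose commanded when the call began; what a row does not reach only later rows make up. A row lasts 1/8 s, in which the tool goes at most 62.5 mm and 10.7 degrees, less where a joint would pass 70% of its speed; a pose out of reach is approached as far as the arm can. A call with a gripper value outside its range is refused whole. OPENING is the closure, from -1 (fully open) to 1 (shut), set as the call begins (- or left out, the last holds). The fingers move at their own pace and stop on an object; the grip force is fixed at half the most. Time passes only in rows, so rows that repeat a pose let the fingers close. It gives the time, the measured TCP pose, the force and the opening at its end, in the units of the state.
- get_obs(): the state, without advancing time (a new reading comes with each control period).
- snapshot(name): name is "scene" or "top" or "wrist"; returns a dict with "pixels" (480x640x3 uint8, red, green, blue), "depth" (480x640 float32, m along the optical axis (not along the pixel's ray), 0 where there is no reading), "fx", "fy", "cx", "cy" (pixels), "pose" (4x4, takes a point from camera to world coordinates); the wrist camera has in their place "tool_from_camera" (4x4, takes a point from camera to tool coordinates, whose origin is the TCP and whose axes are the tool frame's). Camera axes: x right, y down, z forward; pixel columns grow to the right and rows downward; lengths in m; the calibration is good to about 2 mm. The wrist camera is an equidistant fisheye: a pixel r from the principal point sees the ray r / f radians off the axis. A picture is of the moment at which its call begins: read the wrist's pose just before it.
- close_job(): hands the job in, once; it reports no verdict.
The state is a dict: "clock": time; "joint_pos": joint angles; "qvel": joint speeds; "tau": joint torques, N m; "tool_pos": TCP position; "orientation": TCP orientation; "force": force on the tool from outside, world axes, zero at the start; "moment": the same for the moment, N m; "opening": finger opening in m.
Only numpy, scipy, OpenCV 4.12 (cv2) and the standard library are available. Lean on these libraries where they do the work, as an engineer would, in place of code of your own. Each camera call takes 0.05 s, during which the arm holds its last target. There are 200 camera calls.

## Working session

There is one attempt and no reset: what is moved stays moved. The work goes in short steps, Python scripts to look and compute and a shell command to move; the robot and the scene stay as the last step left them, time stands still between calls to the robot, and variables do not carry over. Pictures are saved under pics/ and viewed, about 8 in all and at most 12, crops included, and the job is handed in when it is done.

```bash
mkdir -p pics
python3 - <<'E'
from plant import *
import cv2,numpy as np
o=get_obs();print(o)
for n in("scene","top"):
    s=snapshot(n);np.savez(n+'.npz',**s);cv2.imwrite(f'pics/{n}1.png',s['pixels'][...,::-1]);print(n,s['fx'],s['cx'],s['cy'],s['pose'].round(3).tolist())
E
```

```text
{'clock': 0.0, 'joint_pos': array([ 9.04188647e+01,  2.05929511e+01,  6.33486827e-01, -1.99602509e-02,
       -7.01376594e+01, -1.65075781e+01]), 'qvel': array([ 0.1245577 , -0.01462475, -0.01055219, -0.03194513, -0.02089149,
       -0.05205464]), 'tau': array([-8.63951955e-04, -5.82716918e+01,  2.93047106e+01,  6.99704289e+00,
        6.87337102e-03, -1.72168834e-04]), 'tool_pos': array([0.18694338, 0.64807256, 0.22560392]), 'orientation': array([-1.79990391e+02, -9.84524052e-02, -1.06095519e+02]), 'force': array([-0.03373351, -0.01779021, -0.44459063]), 'moment': array([-0.02861534, -0.0028451 , -0.09397736]), 'opening': 0.08790870772279656}
scene 587.1475043832869 321.7276302140323 236.3112892170925 [[-0.688, 0.571, -0.448, 0.975], [0.725, 0.528, -0.442, 0.433], [-0.016, -0.629, -0.777, 0.96], [0.0, 0.0, 0.0, 1.0]]
top 535.9292806835729 323.2656688072426 241.16572410889523 [[0.008, -0.997, 0.078, 0.415], [-1.0, -0.008, 0.007, -0.047], [-0.006, -0.078, -0.997, 1.393], [0.0, 0.0, 0.0, 1.0]]
```

View pics/scene1.png

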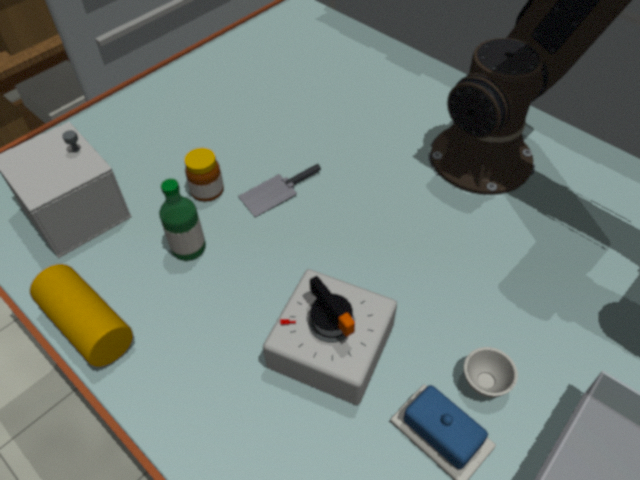

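View pics/top1.png

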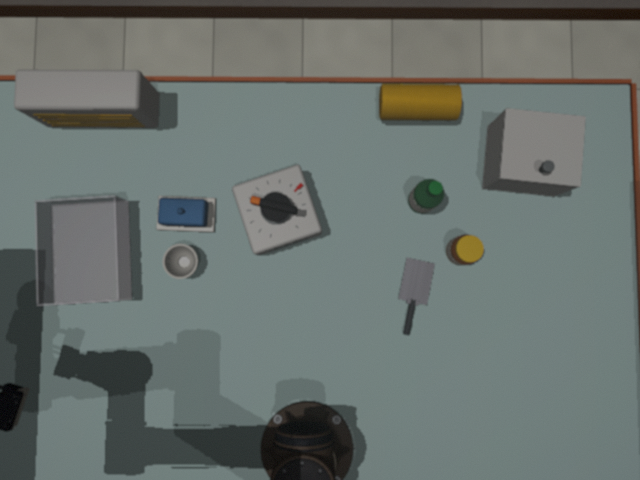

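The scene view shows the dial at (330,315), its orange end at (347,323) and the red clip at (288,322). The top view shows the dial at (277,207), orange at (256,201) and red at (299,187), so the turn is about 130° clockwise.

Run:
```python
import cv2,numpy as np
for n,(u0,u1,v0,v1) in {"scene":(255,405,265,405),"top":(228,325,160,260)}.items():
    s=np.load(n+'.npz');P=s['pose'];hsv=cv2.cvtColor(s['pixels'],cv2.COLOR_RGB2HSV).astype(int);d=s['depth']
    V,U=np.mgrid[:480,:640];R=np.stack([(U-s['cx'])/s['fx'],(V-s['cy'])/s['fy'],np.ones_like(d)],-1)
    W=(R*d[...,None])@P[:3,:3].T+P[:3,3]; D=R@P[:3,:3].T
    box=(U>u0)&(U<u1)&(V>v0)&(V<v1)
    sat=(hsv[...,1]>150)&(hsv[...,2]>90)&box
    H=hsv[...,0]
    for nm,m in dict(orange=sat&(H>=6)&(H<20),red=sat&((H<5)|(H>172))).items():
        w=W[m];print(n,nm,m.sum(),'px',U[m].mean().round(1),V[m].mean().round(1),'med',np.median(w,0).round(4),'zmax',np.percentile(w[:,2],90).round(4))
    dark=(hsv[...,2]<60)&box
    w=W[dark];hi=w[:,2]>np.percentile(w[:,2],97)-.012;print('dark z pct',np.percentile(w[:,2],[5,25,50,75,95]).round(4))
    bar=box&(W[...,2]>0.115+0)&(W[...,2]<.2)
    w=W[bar];print('z>0.115',len(w),w.mean(0).round(4),np.percentile(w[:,2],[50,90]))
    # min-area rect of bar top
    zt=np.percentile(w[:,2],90);t=box&(abs(W[...,2]-zt)<.008);w=W[t]
    r=cv2.minAreaRect((w[:,:2]*1000).astype(np.float32));print('bar rect',r,zt)
    top=box&(abs(W[...,2]-.085)<.006);w=W[top];print('box',cv2.minAreaRect((w[:,:2]*1000).astype(np.float32)))
```

```text
scene orange 202 px 347.1 321.9 med [0.6093 0.1242 0.1547] zmax 0.1574
scene red 41 px 286.0 321.5 med [0.6519 0.0232 0.0912] zmax 0.0934
dark z pct [0.089  0.1208 0.1236 0.1537 0.157 ]
z>0.115 1716 [0.6035 0.0811 0.1381] [0.13706953 0.15642936]
bar rect ((597.9912719726562, 78.45867156982422), (112.34274291992188, 19.26885986328125), 76.52056121826172) 0.1564293649358744
box ((598.1303100585938, 77.57466888427734), (180.4077911376953, 179.501708984375), 19.164196014404297)
top orange 52 px 255.1 200.1 med [0.6061 0.1213 0.1551] zmax 0.1589
top red 9 px 299.3 185.7 med [0.652  0.0226 0.0924] zmax 0.0934
dark z pct [0.0862 0.1198 0.1235 0.153  0.1575]
z>0.115 856 [0.5947 0.0782 0.1365] [0.12671538 0.1563637 ]
bar rect ((595.9026489257812, 78.20945739746094), (112.03251647949219, 18.262531280517578), 77.0634765625) 0.15636369864740818
box ((595.7390747070312, 78.24385070800781), (179.59893798828125, 179.32473754882812), 19.0932559967041)
```

Both views agree. The axis is at (0.597, 0.078) and the bar's pointer direction is at +77°. The bar top is at z 0.1565, and the mark lies at −45°, so the turn is about 122° clockwise. I'll raise the arm and go above the dial with the jaws across the bar (yaw 167°).

```bash
python3 -m pendant '[[[0,0,40,0,0,0],[10,-15,60,0,0,-4],[35,-50,60,0,0,-10],[70,-95,60,0,0,-18],[105,-145,60,0,0,-26],[140,-195,60,0,0,-34],[175,-243,60,0,0,-41],[205,-285,60,0,0,-46],[205,-285,60,0,0,-46]]]' -1 && python3 -m pendant '[[[20,-28,0,0,0,-4],[50,-70,0,0,0,-10],[85,-118,0,0,0,-18],[120,-167,0,0,0,-26],[155,-216,0,0,0,-33],[185,-258,-15,0,0,-38],[205,-286,-40,0,0,-41],[205,-286,-60,0,0,-41],[205,-286,-60,0,0,-41]]]'
python3 - <<'E'
from plant import *
import cv2,numpy as np
o=get_obs();print(o)
s=snapshot("wrist");np.savez('w1.npz',**s);cv2.imwrite('pics/w1.png',s['pixels'][...,::-1]);print(s['fx'],s['cx'],s['cy'],s['tool_from_camera'].round(3).tolist())
E
```

```text
clock: 1.23
tool_pos: [0.3934, 0.3608, 0.2867]
orientation: [-180.0, -0.0, -152.4]
force: [-0.8, 1.2, -0.1]
opening: 0.0877
clock: 2.35
tool_pos: [0.5962, 0.0775, 0.2244]
orientation: [-179.9, -0.2, 166.9]
force: [-0.3, -0.1, -0.0]
opening: 0.0875
{'clock': 2.35, 'joint_pos': array([ 2.59868841e+01,  1.38818094e+01, -9.00185969e+00, -3.46689744e-02,
       -6.73564718e+01, -3.90624491e+01]), 'qvel': array([ 0.85426919, -1.74690587,  2.26912367,  0.9483584 , -1.2702752 ,
        0.0291359 ]), 'tau': array([-6.79025017e-01, -4.73407710e+01,  2.79022318e+01,  6.65646628e+00,
        3.22450530e-01,  3.27110603e-03]), 'tool_pos': array([0.59615485, 0.0774569 , 0.22440822]), 'orientation': array([-179.87346873,   -0.20659025,  166.91079243]), 'force': array([-0.28275562, -0.10548364, -0.00351383]), 'moment': array([ 0.07595349, -0.07683017, -0.03147256]), 'opening': 0.0875113420801015}
371.64829954431775 316.40939730262136 242.44547855307167 [[1.0, -0.001, 0.001, -0.001], [0.0, 0.969, 0.247, -0.065], [-0.001, -0.247, 0.969, -0.159], [0.0, 0.0, 0.0, 1.0]]
```

View pics/w1.png

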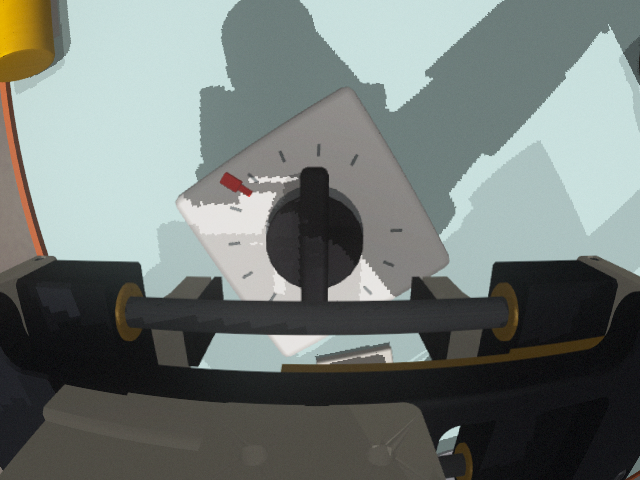

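The wrist view shows the bar vertical at column 314, which is centred between the jaws, with the red clip at (236,184). J6 would end near its limit this way, so I'll turn a half-turn for margin before descending.

```bash
python3 -m pendant '[[[0,0,0,0,0,10],[0,0,0,0,0,20],[0,0,0,0,0,30],[0,0,0,0,0,40],[0,0,0,0,0,50],[0,0,0,0,0,60],[0,0,0,0,0,70],[0,0,0,0,0,80],[0,0,0,0,0,90],[0,0,0,0,0,90]]]' && python3 -m pendant '[[[0,0,0,0,0,10],[0,0,0,0,0,20],[0,0,0,0,0,30],[0,0,0,0,0,40],[0,0,-10,0,0,50],[0,0,-25,0,0,60],[0,0,-40,0,0,70],[0,0,-55,0,0,80],[0,0,-60,0,0,90],[0,0,-60,0,0,90]]]'
python3 -c "
from plant import *
o=get_obs();print(o['joint_pos'],o['tool_pos'],o['orientation'])"
```

```text
clock: 3.65
tool_pos: [0.5974, 0.0786, 0.228]
orientation: [-179.9, 0.1, -103.1]
force: [-0.3, -0.3, -0.4]
opening: 0.0876
clock: 4.9
tool_pos: [0.5971, 0.078, 0.1668]
orientation: [180.0, -0.0, -13.3]
force: [-0.4, -0.1, -0.6]
opening: 0.0876
[ 2.60211357e+01  1.63144666e+01 -1.36187683e+01  6.82388617e-03
 -6.00631433e+01  1.40667337e+02] [0.59709006 0.0780141  0.16682301] [ 1.79997721e+02 -6.54937209e-03 -1.33081222e+01]
```

Descend 40 mm (TCP to about 0.127, clear of the disc at 0.1225) and close.

```bash
python3 -m pendant '[[[0,0,-15,0,0,0],[0,0,-30,0,0,0],[0,0,-40,0,0,0],[0,0,-40,0,0,0],[0,0,-40,0,0,0]]]' && python3 -m pendant '[[[0,0,0,0,0,0],[0,0,0,0,0,0],[0,0,0,0,0,0],[0,0,0,0,0,0],[0,0,0,0,0,0],[0,0,0,0,0,0],[0,0,0,0,0,0],[0,0,0,0,0,0]]]' 1
python3 -c "
from plant import *
o=get_obs();print(o['force'],o['moment'])"
```

```text
clock: 5.52
tool_pos: [0.5973, 0.0775, 0.1267]
orientation: [180.0, -0.0, -13.1]
force: [0.8, -0.5, 0.6]
opening: 0.0876
clock: 6.52
tool_pos: [0.5976, 0.0775, 0.1267]
orientation: [-180.0, -0.1, -13.1]
force: [2.8, -1.7, 0.4]
opening: 0.0179
[ 2.80003269 -1.65744564  0.37346684] [-0.38541679 -0.94468102 -0.04869126]
```

```bash
for i in 1; do python3 -m pendant '[[[0,0,-1,0,0,0],[0,0,-1,0,0,0]]]'; done; python3 -m pendant '[[[0,0,-1,0,0,0],[0,0,-1,0,0,0]]]'
```

```text
clock: 6.78
tool_pos: [0.5976, 0.0775, 0.1258]
orientation: [-180.0, -0.1, -13.1]
force: [2.1, -0.4, 0.1]
opening: 0.0178
clock: 7.02
tool_pos: [0.5975, 0.0775, 0.1247]
orientation: [-180.0, -0.0, -13.1]
force: [4.6, -1.9, 0.2]
opening: 0.0181
```

```bash
python3 -m pendant '[[[0,0,-1,0,0,0],[0,0,-1,0,0,0]]]'; python3 -m pendant '[[[0,0,-1,0,0,0],[0,0,-1,0,0,0]]]'
python3 - <<'E'
from plant import *
import cv2,numpy as np
s=snapshot("scene");P=s['pose'];d=s['depth']
V,U=np.mgrid[:480,:640];R=np.stack([(U-s['cx'])/s['fx'],(V-s['cy'])/s['fy'],np.ones_like(d)],-1)
W=(R*d[...,None])@P[:3,:3].T+P[:3,3]
h=cv2.cvtColor(s['pixels'],cv2.COLOR_RGB2HSV).astype(int)
m=(h[...,1]>150)&(h[...,2]>90)&(h[...,0]>=6)&(h[...,0]<20)&(abs(U-330)<75)&(abs(V-335)<70)
w=W[m];print(m.sum(),np.median(w,0),np.percentile(w[:,2],90),U[m].mean(),V[m].mean())
cv2.imwrite('pics/s2.png',cv2.resize(s['pixels'][150:430,200:520,::-1],None,fx=2,fy=2))
E
```

```text
clock: 7.28
tool_pos: [0.5975, 0.0775, 0.1237]
orientation: [-180.0, -0.0, -13.1]
force: [4.5, -2.2, 1.3]
opening: 0.0179
clock: 7.52
tool_pos: [0.5975, 0.0775, 0.1227]
orientation: [-180.0, -0.0, -13.1]
force: [5.4, -2.9, 1.4]
opening: 0.0182
260 [0.61092316 0.12379863 0.14990352] 0.15312118941090988 346.5076923076923 324.28076923076924
```

View pics/s2.png

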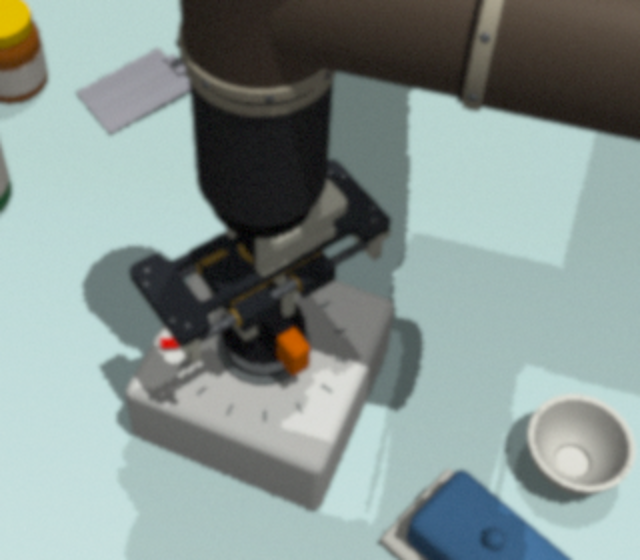

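The scene view shows the jaws across the bar's middle, with the orange end (295,350 in the crop) about 4 mm lower and moving with the grip. I'll keep pressing, with a small +x correction to ease the side force.

```bash
python3 -m pendant '[[[0.5,-0.1,-1,0,0,0],[0.5,-0.1,-1,0,0,0]]]'; python3 -m pendant '[[[0,0,-1,0,0,0],[0,0,-1,0,0,0]]]'
```

```text
clock: 7.82
tool_pos: [0.5976, 0.0775, 0.1215]
orientation: [-180.0, 0.0, -13.1]
force: [3.4, -0.7, 1.1]
opening: 0.0178
clock: 8.07
tool_pos: [0.5976, 0.0775, 0.1206]
orientation: [-180.0, -0.0, -13.1]
force: [2.8, -1.5, 2.8]
opening: 0.0177
```

```bash
python3 -m pendant '[[[0,0,-0.5,0,0,0],[0,0,-0.5,0,0,0]]]'; python3 -m pendant '[[[0,0,-0.5,0,0,0],[0,0,-0.5,0,0,0]]]'
```

```text
clock: 8.32
tool_pos: [0.5976, 0.0775, 0.1203]
orientation: [-180.0, -0.0, -13.1]
force: [1.6, -1.3, 5.3]
opening: 0.018
clock: 8.57
tool_pos: [0.5976, 0.0775, 0.12]
orientation: [-180.0, -0.0, -13.1]
force: [2.1, -1.1, 7.4]
opening: 0.0179
```

It bites at about 6 mm down and the push is now 7.4 N. Start turning clockwise in small steps.

```bash
python3 -m pendant '[[[0,0,0,0,0,-2],[0,0,0,0,0,-4]]]';python3 -c "
from plant import *
o=get_obs();print(o['force'],o['moment'])"
```

```text
clock: 8.82
tool_pos: [0.5975, 0.0775, 0.1197]
orientation: [-180.0, -0.0, -17.1]
force: [1.0, 0.3, 4.8]
opening: 0.018
[0.99519124 0.32045782 4.84576763] [-0.31698498 -0.62104293  0.3389946 ]
```

```bash
python3 -m pendant '[[[0,0,-0.4,0,0,-2],[0,0,-0.6,0,0,-4]]]'
```

```text
clock: 9.07
tool_pos: [0.5974, 0.0775, 0.1192]
orientation: [180.0, 0.0, -21.2]
force: [0.7, -0.9, 6.4]
opening: 0.018
```

```bash
python3 -m pendant '[[[0,0,-0.2,0,0,-2],[0,0,-0.4,0,0,-4]]]'
```

```text
clock: 9.32
tool_pos: [0.5974, 0.0776, 0.1188]
orientation: [180.0, 0.0, -25.2]
force: [0.5, -0.8, 7.5]
opening: 0.0179
```

```bash
python3 -m pendant '[[[0,0,-0.15,0,0,-2],[0,0,-0.3,0,0,-4]]]'
```

```text
clock: 9.57
tool_pos: [0.5973, 0.0776, 0.1185]
orientation: [180.0, 0.0, -29.2]
force: [-0.9, -0.6, 7.8]
opening: 0.0177
```

```bash
python3 -m pendant '[[[0,0,-0.15,0,0,-2],[0,0,-0.3,0,0,-4],[0,0,-0.45,0,0,-6]]]'
```

```text
clock: 9.95
tool_pos: [0.5972, 0.0777, 0.1181]
orientation: [180.0, 0.0, -35.1]
force: [-1.0, 0.8, 7.6]
opening: 0.018
```

```bash
python3 -m pendant '[[[0,0,-0.12,0,0,-2],[0,0,-0.24,0,0,-4],[0,0,-0.36,0,0,-6],[0,0,-0.48,0,0,-8]]]'
```

```text
clock: 10.45
tool_pos: [0.5971, 0.0777, 0.1177]
orientation: [180.0, 0.0, -43.1]
force: [-1.8, 0.3, 7.7]
opening: 0.0177
```

```bash
python3 -m pendant '[[[0,0,-0.1,0,0,-2],[0,0,-0.2,0,0,-4],[0,0,-0.3,0,0,-6],[0,0,-0.4,0,0,-8]]]'
```

```text
clock: 10.95
tool_pos: [0.597, 0.0778, 0.1173]
orientation: [180.0, 0.0, -51.1]
force: [-1.7, 0.4, 9.1]
opening: 0.0178
```

```bash
python3 -m pendant '[[[0,0,0.1,0,0,-2],[0,0,0.1,0,0,-4],[0,0,0.05,0,0,-6]]]'
```

```text
clock: 11.32
tool_pos: [0.597, 0.0779, 0.1172]
orientation: [180.0, 0.0, -57.1]
force: [-2.0, 2.1, 8.2]
opening: 0.0177
```

```bash
python3 -m pendant '[[[0,0,0,0,0,-2],[0,0,-0.1,0,0,-4],[0,0,-0.15,0,0,-6]]]';python3 -c "
from plant import *
o=get_obs();print(o['force'],o['moment'])"
```

```text
clock: 11.7
tool_pos: [0.5969, 0.078, 0.1171]
orientation: [180.0, 0.0, -63.1]
force: [-2.5, 2.3, 9.5]
opening: 0.0179
[-2.5364678   2.2788416   9.47531042] [0.9226905  0.87976411 0.51023076]
```

```bash
python3 -m pendant '[[[0,0,0.25,0,0,-1],[0,0,0.25,0,0,-3],[0,0,0.2,0,0,-5]]]'
```

```text
clock: 12.08
tool_pos: [0.5969, 0.0781, 0.1171]
orientation: [180.0, 0.0, -68.1]
force: [-2.5, 3.3, 7.8]
opening: 0.0177
```

```bash
python3 -m pendant '[[[0,0,0,0,0,-2],[0,0,0,0,0,-4],[0,0,0,0,0,-6]]]'
```

```text
clock: 12.45
tool_pos: [0.5969, 0.0782, 0.1171]
orientation: [180.0, 0.0, -74.1]
force: [-2.5, 1.7, 8.0]
opening: 0.0179
```

Sinking has stopped at z 0.1171. I'll check that the dial really follows the gripper, in height and angle.

```bash
cat > chk.py <<'E'
from plant import *
import cv2,numpy as np,sys
o=get_obs();print(o['clock'],o['tool_pos'].round(4),o['orientation'][2].round(1),o['joint_pos'].round(0),o['force'].round(1),o['moment'].round(2))
for n in("scene","top"):
    s=snapshot(n);P=s['pose'];d=s['depth']
    V,U=np.mgrid[:480,:640];R=np.stack([(U-s['cx'])/s['fx'],(V-s['cy'])/s['fy'],np.ones_like(d)],-1)
    W=(R*d[...,None])@P[:3,:3].T+P[:3,3]
    h=cv2.cvtColor(s['pixels'],cv2.COLOR_RGB2HSV).astype(int)
    m=(h[...,1]>150)&(h[...,2]>70)&(h[...,0]>=6)&(h[...,0]<20)&(np.hypot(W[...,0]-.597,W[...,1]-.078)<.075)&(W[...,2]>.1)
    if m.sum()<5: print(n,'hidden',m.sum());continue
    w=W[m];t=w[w[:,2]>np.percentile(w[:,2],90)-.004];c=t.mean(0)
    print(n,m.sum(),'top mean',c.round(4),'ztop',np.percentile(w[:,2],90).round(4),'ang',np.degrees(np.arctan2(c[1]-.0782,c[0]-.597)).round(1))
    cv2.imwrite(f'pics/{n}_{sys.argv[1]}.png',cv2.resize(s['pixels'][150:430,180:500,::-1],None,fx=2,fy=2))
E
python3 chk.py a
```

```text
12.45 [0.5969 0.0782 0.1171] -74.1 [ 26.  19. -17.  -0. -54.  80.] [-2.5  1.7  8. ] [1.18 0.87 0.64]
scene 288 top mean [0.639  0.0907 0.1466] ztop 0.1474 ang 16.6
top hidden 0
```

The dial follows: pointer at 16.6° against 15.8° expected, and 10 mm down. Continue.

```bash
python3 -m pendant '[[[0,0,0.05,0,0,-2],[0,0,0.05,0,0,-4],[0,0,0.05,0,0,-6],[0,0,0.05,0,0,-8]]]'
```

```text
clock: 13.05
tool_pos: [0.5968, 0.0783, 0.1171]
orientation: [180.0, 0.1, -82.1]
force: [-3.1, 4.2, 6.3]
opening: 0.0178
```

```bash
python3 -m pendant '[[[0,0,0,0,0,-2],[0,0,0,0,0,-4],[0,0,0,0,0,-6],[0,0,0,0,0,-8]]]'
```

```text
clock: 13.55
tool_pos: [0.5968, 0.0784, 0.1171]
orientation: [179.9, 0.1, -90.1]
force: [-2.2, 4.7, 7.1]
opening: 0.0178
```

```bash
python3 -m pendant '[[[-0.1,0.2,0,0,0,-2],[-0.2,0.4,0,0,0,-4],[-0.2,0.4,0,0,0,-6],[-0.2,0.4,0,0,0,-8]]]'
```

```text
clock: 14.05
tool_pos: [0.5968, 0.0786, 0.1172]
orientation: [180.0, 0.0, -98.1]
force: [-1.1, 3.8, 6.5]
opening: 0.0177
```

```bash
python3 -m pendant '[[[0,0,0,0,0,-2],[0,0,0,0,0,-4],[0,0,0,0,0,-6],[0,0,0,0,0,-8]]]'
```

```text
clock: 14.55
tool_pos: [0.5968, 0.0788, 0.1172]
orientation: [180.0, 0.0, -106.1]
force: [-1.1, 4.5, 7.0]
opening: 0.0181
```

```bash
python3 -m pendant '[[[0,0,0,0,0,-2],[0,0,0,0,0,-4],[0,0,0,0,0,-6],[0,0,0,0,0,-8]]]'
```

```text
clock: 15.05
tool_pos: [0.5969, 0.0789, 0.1172]
orientation: [180.0, 0.0, -114.1]
force: [-1.2, 3.7, 6.9]
opening: 0.018
```

```bash
python3 -m pendant '[[[0,0.2,0,0,0,-2],[0,0.4,0,0,0,-4],[0,0.4,0,0,0,-6],[0,0.4,0,0,0,-8]]]'
```

```text
clock: 15.55
tool_pos: [0.597, 0.079, 0.1172]
orientation: [180.0, 0.0, -122.1]
force: [-1.7, 3.6, 7.5]
opening: 0.0174
```

```bash
python3 -m pendant '[[[0,0,0,0,0,-2],[0,0,0,0,0,-4],[0,0,0,0,0,-6],[0,0,0,0,0,-8]]]'; python3 chk.py b
```

```text
clock: 16.05
tool_pos: [0.5971, 0.0791, 0.1173]
orientation: [180.0, 0.0, -130.1]
force: [-1.5, 4.2, 7.1]
opening: 0.0176
16.05 [0.5971 0.0791 0.1173] -130.1 [ 26.  19. -17.  -0. -54.  24.] [-1.5  4.2  7.1] [1.28 0.32 0.59]
scene 205 top mean [0.6347 0.0513 0.1484] ztop 0.1476 ang -35.5
top 7 top mean [0.6327 0.0432 0.146 ] ztop 0.1479 ang -44.4
```

```bash
python3 -m pendant '[[[0,0,0,0,0,-1.5],[0,0,0,0,0,-3],[0,0,0,0,0,-4.5],[0,0,0,0,0,-4.5],[0,0,0,0,0,-4.5],[0,0,0,0,0,-4.5]]]'; python3 chk.py c
```

```text
clock: 16.9
tool_pos: [0.5971, 0.0792, 0.1173]
orientation: [180.0, 0.0, -134.6]
force: [-0.9, 3.2, 6.8]
opening: 0.018
16.9 [0.5971 0.0792 0.1173] -134.6 [ 26.  19. -17.  -0. -54.  19.] [-0.9  3.2  6.8] [1.28 0.35 0.52]
scene 164 top mean [0.6339 0.0486 0.1511] ztop 0.1483 ang -38.8
top 15 top mean [0.629  0.041  0.1467] ztop 0.148 ang -49.3
```

View pics/scene_c.png

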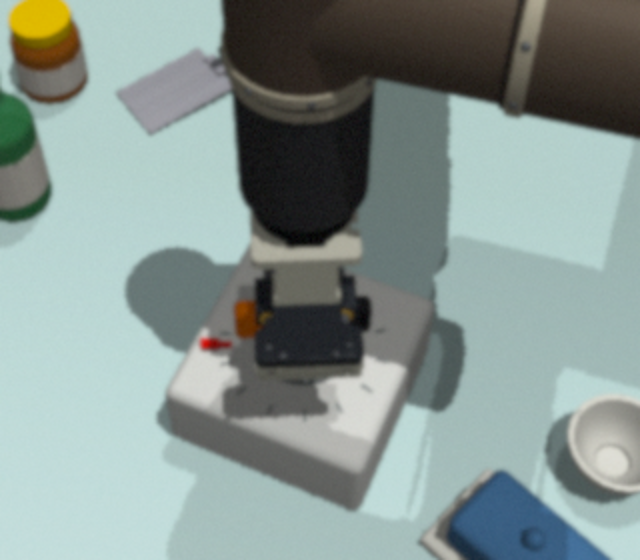

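The orange end (245,318) is next to the red clip (215,343), partly hidden by the gripper. I'll ease the push a little and let go.

```bash
python3 -m pendant '[[[0,0,0.2,0,0,0],[0,0,0.4,0,0,0],[0,0,0.4,0,0,0]]]'; python3 -m pendant '[[[0,0,0,0,0,0],[0,0,0,0,0,0],[0,0,0,0,0,0],[0,0,0,0,0,0],[0,0,0,0,0,0],[0,0,0,0,0,0]]]' -1 ; python3 -m pendant '[[[0,0,20,0,0,0],[0,0,50,0,0,0],[0,0,90,0,0,0],[0,0,110,0,0,0],[-60,0,110,0,0,0],[-120,0,110,0,0,0],[-160,0,110,0,0,0],[-160,0,110,0,0,0]]]'; python3 chk.py d
```

```text
clock: 17.38
tool_pos: [0.5971, 0.0791, 0.1174]
orientation: [180.0, 0.0, -134.6]
force: [-0.7, 5.3, 4.4]
opening: 0.0178
clock: 18.12
tool_pos: [0.5973, 0.0782, 0.1175]
orientation: [180.0, -0.0, -134.6]
force: [0.4, -0.0, 0.1]
opening: 0.0724
clock: 19.12
tool_pos: [0.4353, 0.078, 0.2283]
orientation: [180.0, 0.1, -134.5]
force: [0.4, -0.7, -0.2]
opening: 0.0879
19.125 [0.4353 0.078  0.2283] -134.5 [ 36.  -2. -27.  -0. -65.  10.] [ 0.4 -0.7 -0.2] [ 0.07 -0.11  0.05]
scene 223 top mean [0.6302 0.0495 0.1467] ztop 0.148 ang -40.9
top 60 top mean [0.6276 0.0481 0.147 ] ztop 0.1485 ang -44.5
```

View pics/scene_d.png

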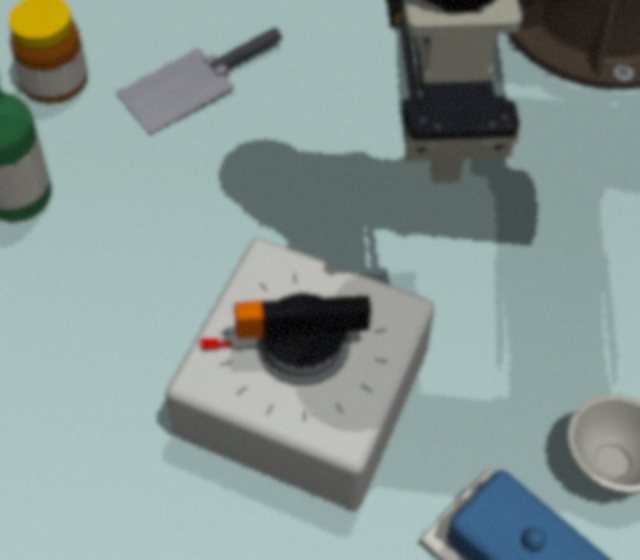

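It stays wedged after release, with orange at (250,320) just inward of the red clip at (215,343). Now measure the bar angle precisely against the clip, after a further wait.

```bash
python3 -m pendant '[[[0,0,0,0,0,0],[0,0,0,0,0,0],[0,0,0,0,0,0],[0,0,0,0,0,0],[0,0,0,0,0,0],[0,0,0,0,0,0],[0,0,0,0,0,0],[0,0,0,0,0,0]]]' | head -1
python3 - <<'E'
from plant import *
import cv2,numpy as np
for n in("scene","top"):
    s=snapshot(n);P=s['pose'];d=s['depth']
    V,U=np.mgrid[:480,:640];R=np.stack([(U-s['cx'])/s['fx'],(V-s['cy'])/s['fy'],np.ones_like(d)],-1)
    W=(R*d[...,None])@P[:3,:3].T+P[:3,3]
    h=cv2.cvtColor(s['pixels'],cv2.COLOR_RGB2HSV).astype(int)
    near=np.hypot(W[...,0]-.597,W[...,1]-.078)<.1
    w=W[near&(abs(W[...,2]-.147)<.006)];c,sz,a=cv2.minAreaRect((w[:,:2]*1000).astype(np.float32))
    e=np.linalg.eigh(np.cov(w[:,:2].T))[1][:,1];print(n,'rect',c,sz,a,'pca',np.degrees(np.arctan2(e[1],e[0])))
    b=cv2.minAreaRect((W[near&(abs(W[...,2]-.085)<.004)][:,:2]*1000).astype(np.float32));print('box',b)
    r=near&(h[...,1]>110)&(h[...,2]>70)&((h[...,0]<5)|(h[...,0]>172));q=W[r].mean(0)
    print('red',r.sum(),q.round(4),np.degrees(np.arctan2(q[1]-c[1]/1e3,q[0]-c[0]/1e3)))
E
```

```text
clock: 20.23
scene rect (597.7870483398438, 77.79400634765625) (20.628679275512695, 111.21430969238281) 47.02013397216797 pca 136.88499630356537
box ((598.2241821289062, 78.24397277832031), (180.34515380859375, 178.84075927734375), 19.569820404052734)
red 59 [0.6515 0.022  0.091 ] -46.08659455286546
top rect (595.9586181640625, 77.7103500366211) (19.41954803466797, 109.9339599609375) 47.30712127685547 pca 136.8352483961953
box ((596.1908569335938, 77.82709503173828), (178.581298828125, 178.88014221191406), 19.681995391845703)
red 19 [0.651  0.0224 0.0907] -45.12626529397697
```

The pointer is at −43.0° and the clip at about −45.5°, so it is roughly 2.5° short (sprung slack at release). There is plenty of time, so I'll regrasp and turn it on slightly.

```bash
python3 -m pendant '[[[50,0,0,0,0,1.5],[105,0,0,0,0,1.5],[150,0,0,0,0,1.5],[160,0,0,0,0,1.5],[160,0,-40,0,0,1.5],[160,0,-80,0,0,1.5],[160,0,-105,0,0,1.5],[160,0,-109,0,0,1.5],[160,0,-109,0,0,1.5]]]'; python3 -m pendant '[[[0,0,0,0,0,0],[0,0,0,0,0,0],[0,0,0,0,0,0],[0,0,0,0,0,0],[0,0,0,0,0,0],[0,0,0,0,0,0],[0,0,0,0,0,0],[0,0,0,0,0,0]]]' 1
```

```text
clock: 21.45
tool_pos: [0.5976, 0.0784, 0.1194]
orientation: [-180.0, 0.0, -133.1]
force: [-0.2, -0.4, 0.7]
opening: 0.0874
clock: 22.45
tool_pos: [0.5977, 0.0786, 0.1186]
orientation: [-180.0, 0.0, -133.1]
force: [0.2, 1.6, 0.4]
opening: 0.0178
```

```bash
python3 -m pendant '[[[0,0,-0.3,0,0,0],[0,0,-0.6,0,0,0],[0,0,-0.6,0,0,0]]]'; python3 chk.py e
```

```text
clock: 22.82
tool_pos: [0.5977, 0.0786, 0.1186]
orientation: [-180.0, 0.1, -133.1]
force: [-1.7, 2.5, 5.0]
opening: 0.0177
22.825 [0.5977 0.0786 0.1186] -133.1 [ 26.  19. -17.   0. -54.  21.] [-1.7  2.5  5. ] [0.83 0.45 0.16]
scene 174 top mean [0.6334 0.0483 0.1491] ztop 0.1484 ang -39.4
top 11 top mean [0.6313 0.0419 0.1465] ztop 0.148 ang -46.6
```

```bash
python3 -m pendant '[[[0,0,-0.25,0,0,0],[0,0,-0.25,0,0,-1],[0,0,-0.25,0,0,-2]]]'
```

```text
clock: 23.3
tool_pos: [0.5978, 0.0786, 0.1186]
orientation: [-180.0, 0.1, -135.1]
force: [-1.2, 2.5, 6.1]
opening: 0.0179
```

```bash
python3 -m pendant '[[[0,0,0,0,0,-1],[0,0,0,0,0,-2],[0,0,0,0,0,-2],[0,0,0,0,0,-2]]]'
```

```text
clock: 23.8
tool_pos: [0.5978, 0.0786, 0.1186]
orientation: [-180.0, 0.1, -137.0]
force: [-0.8, 1.9, 7.2]
opening: 0.0176
```

```bash
python3 -m pendant '[[[0,0,0.2,0,0,0],[0,0,0.4,0,0,0],[0,0,0.4,0,0,0]]]'; python3 -m pendant '[[[0,0,0,0,0,0],[0,0,0,0,0,0],[0,0,0,0,0,0],[0,0,0,0,0,0],[0,0,0,0,0,0],[0,0,0,0,0,0]]]' -1 ; python3 -m pendant '[[[0,0,20,0,0,0],[0,0,50,0,0,0],[0,0,90,0,0,0],[0,0,110,0,0,0],[-60,0,110,0,0,0],[-120,0,110,0,0,0],[-160,0,110,0,0,0],[-160,0,110,0,0,0],[-160,0,110,0,0,0]]]'
python3 - <<'E'
from plant import *
import cv2,numpy as np
for n in("scene","top"):
    s=snapshot(n);P=s['pose'];d=s['depth']
    V,U=np.mgrid[:480,:640];R=np.stack([(U-s['cx'])/s['fx'],(V-s['cy'])/s['fy'],np.ones_like(d)],-1)
    W=(R*d[...,None])@P[:3,:3].T+P[:3,3]
    near=np.hypot(W[...,0]-.597,W[...,1]-.078)<.1
    w=W[near&(abs(W[...,2]-.147)<.006)];e=np.linalg.eigh(np.cov(w[:,:2].T))[1][:,1]
    print(n,cv2.minAreaRect((w[:,:2]*1000).astype(np.float32)),'pca',np.degrees(np.arctan2(e[1],e[0])),np.percentile(w[:,2],80))
    cv2.imwrite(f'pics/{n}_f.png',s['pixels'][...,::-1])
E
```

```text
clock: 24.18
tool_pos: [0.5978, 0.0786, 0.1186]
orientation: [-180.0, 0.1, -137.1]
force: [-0.8, 1.8, 6.1]
opening: 0.018
clock: 24.92
tool_pos: [0.5974, 0.0782, 0.118]
orientation: [180.0, -0.0, -137.1]
force: [-0.4, 0.0, 0.8]
opening: 0.0722
clock: 26.05
tool_pos: [0.4378, 0.0786, 0.2286]
orientation: [-180.0, 0.1, -137.1]
force: [0.3, -0.2, 0.2]
opening: 0.088
scene ((597.8241577148438, 78.04202270507812), (20.354578018188477, 111.3538818359375), 43.50993347167969) pca 134.41688238247642 0.14753455115616237
top ((596.1401977539062, 77.87570190429688), (18.66543197631836, 110.04737091064453), 43.84256362915039) pca 134.17667479512744 0.14756045990741037
```

View pics/top_f.png

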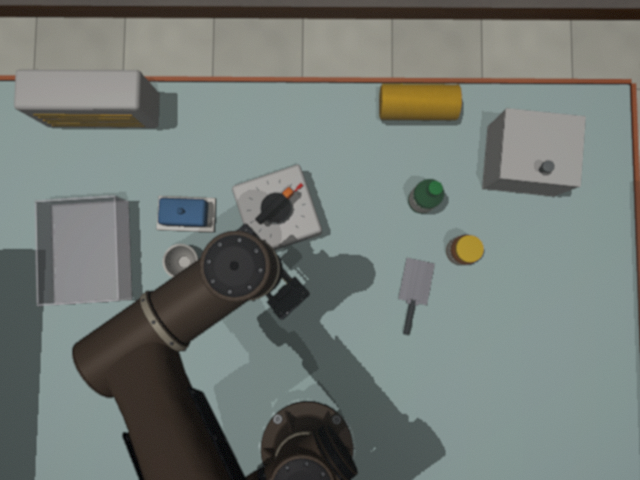

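The top view shows the pointer (287,194) in line with the red clip (299,186). The bar is at −45.7°, matching the clip (−45.1 to −46.1°), and the other objects are where they were. Hand in.

```bash
python3 -c "
from plant import *
print(close_job())"
```

```text
the job is handed in; nothing more can be done
None
```

The dial is wedged with its orange pointer in line with the red clip, and it stayed there after I let go. I handed the job in at about 26 s, with the gripper clear of everything.

- **Turn and push:** I gripped the bar across its middle and pressed until the stem bit, about 6 mm down. I then turned the dial clockwise by about 124° in all. Push readings at the end of each step were mostly 6–8 N, dropping to 4.8 N early on and peaking at 9.5 N. That peak is slightly above the 6–9 N you gave as working but below 12 N.
- **Correction:** After the first release the dial held, but the pointer was about 2.5° short of the clip. I regrasped it, pressed to 6–7 N and turned on the last few degrees.
- **Last checks:** After the final release, with the arm backed off, the pointer measured about −45.7° in both camera views. The clip measured −45.1° to −46.1°. The dial sat about 10 mm down and had not risen. In the final top view the other objects looked unmoved.
- **Disagreements:** While the gripper partly hid the pointer, the two cameras' pointer angles differed by up to about 10°, so I relied only on the unobstructed views. I did not wait a further second after the final release to check for drift. After the first release the dial held steady over about a second.

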